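# Open a clip-lid battery box and take out the flat cell

## Task

Take the white cover off the battery box: press its orange snap tab gently inward, just enough to free its hook from the black catch, and while it stays pressed lift the cover straight off, without tearing at the catch or crushing the tab. Set the cover down (do not drop it), open side down, flat on the middle of the dark slate and let go of it; then take the battery out of its cradle and leave it lying in the blue bin. Leave the yellow tape measure where it is.

Things in the scene. Friction and masses are not known exactly. Their poses are not given: they have to be found in the camera images.
- base: base of the battery box: grey plate 80 (x) x 104 (y) x 6 mm screwed to the table, reaching from x = -46 to +34 mm. Origin on the underside below the cover's middle; x points to the back, away from the tab, y along the battery, z up. A low block (to z = 14) locates the cover with 1 mm play each way in x, 2 mm in y; the battery cradle stands on it.
- keeper: black catch fixed at the front of the base, 30 mm wide in y; frame as the base's (to 2 mm). An upright at base x = -44 to -38 mm carries a lip, z = 15.5 to 19.5, over the tab's hook. Its setting differs from box to box: the lip covers 3 to 5 mm of the hook, 1 mm more or less with the cover's play. Fingertips must stay above z = 20.
- cover: white plastic cover, a box open below, 52 (x) x 84 (y) x 42 mm high, walls 3 mm, about 90 g. Origin at the centre of its open underside, which sits 6 mm above the underside of the base; axes as the base's. The orange tab hangs in the middle of its front (-x) wall.
- cover_grip (a point): point on the cover to squeeze about: midway between the tab's pad and the ribbed back wall, 26 mm above the cover's underside, 16 mm below its top, axes as the cover's. Along x the cover measures 60 mm here, from the front of the pad (30 mm before this point) to the back wall (30 mm behind). Squeezing along x between the two presses the tab.
- tab: orange tab, 22 mm wide; frame as the cover's while not pressed. Pad 18 to 34 mm above the cover's underside, proud of the wall by 8 mm; hook 3 to 8 mm up, 1 mm further out, 1.5 mm below the lip. Pressed inward (+x) it springs back with 1.8 N plus 1.8 N per mm; stop at 7 mm (14 N). About 13 N frees the deepest catch. Breaks if pressed over 22 N or if the catch holds it back with over 8 N.
- battery_mid (a point): centre of the battery, a red and silver cylinder 50 mm long (along this frame's y, at first the base's y), 17 mm across, 23 g, under the cover, 30.4 mm above the underside of the base. In the cradle its middle 32 mm is free to grasp across; cheeks nearer its ends rise to z = 29 of the base (25 mm over both), end walls to z = 36.
- battery: the same battery; origin 7.3 mm from its centre line, toward its side that is underneath at the start.
- slate: dark grey slate 120 (x) x 190 (y) x 7 mm, lying flat and fixed on the table; origin at the centre of its underside, z up.
- bin: blue open bin 100 (x) x 130 (y) x 38 mm, walls and floor 4 mm, loose on the table, 0.4 kg; origin at the centre of its underside, z up.
- tape_measure: yellow tape measure standing loose on the table, 36 x 77 x 62 mm, origin at the centre of its underside; a bystander.
Things that resemble listed ones, but are neither listed nor needed, are in the scene too. Leave any purple look-alike of the base alone.

How it is judged:
On the way, in this order (a step that is already met when the one before it is completed fails the run):
1. the cover has been lifted clear of the battery box (z of cover_grip in the frame of base above 0.085 m), for 0.1 s.
2. the cover stands flat on the slate, let go (x of cover_grip in the frame of slate between -0.035 and 0.035 m and y of cover_grip in the frame of slate between -0.06 and 0.06 m and z of cover_grip in the frame of slate between 0.028 and 0.038 m and angle between cover_grip's own z axis and vertical below 0.1 rad and contact force between the fingers and cover below 0.1 N and linear speed of cover below 0.03 m/s), for 0.2 s.
At the end, for the whole second after the job is handed in: The cover stands level (0.1 rad), open side down, on the slate, its squeeze point within 35 mm (short way) and 60 mm (long way) of the slate's middle; the battery lies in the upright bin, its centre under 30 mm above the bin's underside; both released and at rest (all of step 2 and x of battery_mid in the frame of bin between -0.044 and 0.044 m and y of battery_mid in the frame of bin between -0.059 and 0.059 m and z of battery_mid in the frame of bin between 0.004 and 0.03 m and angle between bin's own z axis and vertical below 0.1 rad and linear speed of battery below 0.03 m/s and contact force between the fingers and battery below 0.1 N); the robot touches nothing.
It fails at once if a finger pressed the snap tab with more than 22 N: it snapped (contact force between the fingers and tab above 22 N).
It fails at once if the tab's hook was pulled against the catch with more than 8 N: it tore off (contact force between tab and keeper above 8 N).
It fails at once if the cover was dropped (falling faster than 0.5 m/s with no finger on it) (contact force between the fingers and cover below 0.1 N and linear speed of cover above 0.5 m/s).
It fails at once if the tape measure was moved by more than 30 mm (distance of tape_measure from where it was at the start of the episode above 0.03 m).
It also fails if it takes over 58 s, if anything falls off the work surface, if the arm or the gripper's body presses on something with over 40 N, if the wrist force passes 120 N, or if a joint passes its speed limit or range.

## Robot

A 6-joint arm with a two-finger parallel gripper is mounted at the origin on a cart in front of the work surface, level with it; the furniture and walls round the work are solid. World frame = base frame: x ahead of the robot, y to its left, z up, the work surface at z = 0. Lengths are in m, angles in rad, forces in N, time in s.
With the tool pointing down it reaches from about 0.35 to 0.975 m from the base axis. Payload 4.9 kg.
Tool frame: the origin (TCP) lies midway between the tips of the shut fingers; the grasp point (between the pads) lies 19 mm behind it; z points along the fingers, y is the direction in which the jaws open and shut (so a half turn about z gives the same grasp; the last joint's range is limited). The gripper opens to 85 mm and grips with 20 to 120 N. Pads are 22 mm wide; open, the fingers measure 114 mm over their backs; the gripper's body (76 mm by 85 mm) begins 54 mm behind the grasp point. The pads swing forward as they close: fully open they stand 13 mm farther back than shut.
Start: joints at [-1.365, 0.053, 1.613, -0, 1.476, -0.119], TCP at [0.199, -0.592, 0.231] pointing down, gripper open.
Joint ranges: [-3.01, 3.01], [-1.01, 2.22], [0.06, 2.58], [-1.02, 4.17], [0.09, 2.62], [-3.14, 3.14]. Speed limits (rad/s): [2.57, 2.57, 3.14, 3.14, 3.14, 3.14].

## Interface

Orientations are given as a rotation vector (axis times angle).
In Python, from station import ctrl gives the robot as it stands.
- The arm moves only by the tool jog_arm, never from a script. Its argument "steps" is a list of rows, each an object of numbers: "dx", "dy", "dz": the shift along the world's x, y, z in units of 60 mm (1.0 is 60 mm); "twist": the turn about the world's z in units of 10 degrees (1.0 is 10 degrees). A call has 1 to 5 rows; each row is the pose to reach, as a shift and turn from the pose measured when the call began; what a row does not reach only later rows make up. A row lasts 1/8 s, in which the tool goes at most 62.5 mm and 10.7 degrees, less where a joint would pass 70% of its speed; a pose out of reach is approached as far as the arm can. A call with a gripper value outside its range is refused whole. "gripper" is the closure in counts, from 0 (fully open) to 255 (shut), set as the call begins (left out, the last holds). The fingers move at their own pace and stop on an object; "newtons" is the grip in N (left out, the last holds). Time passes only in rows, so rows that repeat a pose let the fingers close. It gives the time, the measured TCP pose, the force and the opening at its end, in the units of the state.
- ctrl.get_obs(): the state, without advancing time (a new reading comes with each control period).
- ctrl.get_image(name): name is "scene" or "top"; returns a dict with "frame" (400x640x3 uint8, red, green, blue), "range_z" (400x640 float32, m along the optical axis (not along the pixel's ray), 0 where there is no reading), "fx", "fy", "cx", "cy" (pixels), "D" ([k1, k2, p1, p2, k3] as OpenCV has them; the pictures are not rectified), "extrinsics" (4x4, takes a point from camera to world coordinates). Camera axes: x right, y down, z forward; pixel columns grow to the right and rows downward; lengths in m; the calibration is good to about 2 mm. A picture is of the moment at which its call begins.
- ctrl.finish_job(): hands the job in, once; it reports no verdict.
The state is a dict: "t": time; "q": joint angles; "dq": joint speeds; "effort": joint torques, N m; "tool_pos": TCP position; "tool_rot": TCP orientation; "contact_force": force on the tool from outside, world axes, zero at the start; "wrist_torque": the same for the moment, N m; "opening": finger opening in m.
Only numpy, scipy, OpenCV 4.12 (cv2) and the standard library are available. Lean on these libraries where they do the work, as an engineer would, in place of code of your own. Each camera call takes 0.05 s, during which the arm holds its last target.

## Working session

There is one attempt and no reset: what is moved stays moved. The work goes in short steps, Python scripts to look and compute and a tool call to move; the robot and the scene stay as the last step left them, time stands still between calls to the robot, and variables do not carry over. Pictures are saved under pics/ and viewed, and the job is handed in when it is done.

Besides the shell and the picture viewer there is one more tool, called after "Emit:" in YAML: its name, and indented under it one key for each argument. jog_arm: Moves the arm, as the interface text tells. Its arguments: {"type":"object","properties":{"steps":{"type":"array"},"gripper":{"type":"number"},"newtons":{"type":"number"}},"required":["steps"]}

```bash
ls; mkdir -p pics
cat > h.py <<'E'
import numpy as np, cv2
from station import ctrl
def grab(n,tag):
    im=ctrl.get_image(n); np.savez(f'{tag}.npz',**{k:np.array(v) for k,v in im.items()})
    cv2.imwrite(f'pics/{tag}.png',im['frame'][:,:,::-1]); return im
def load(tag): return dict(np.load(f'{tag}.npz'))
def cloud(im):
    h,w=im['range_z'].shape
    u,v=np.meshgrid(np.arange(w,dtype=float),np.arange(h,dtype=float))
    K=np.array([[im['fx'],0,im['cx']],[0,im['fy'],im['cy']],[0,0,1]],float)
    p=cv2.undistortPointsIter(np.stack([u.ravel(),v.ravel()],1)[:,None],K,im['D'].astype(float),None,None,(3,50,1e-9)).reshape(h,w,2)
    z=im['range_z']; P=np.dstack([p[...,0]*z,p[...,1]*z,z])
    E=im['extrinsics']; W=P@E[:3,:3].T+E[:3,3]; W[z==0]=np.nan
    return W
def crop(tag,x0,y0,x1,y1,s):
    a=cv2.imread(f'pics/{tag}.png')[y0:y1,x0:x1]
    cv2.imwrite(f'pics/{tag}_c{x0}_{y0}.png',cv2.resize(a,None,fx=s,fy=s,interpolation=cv2.INTER_CUBIC))
E
python3 - <<'E'
from h import *
print(ctrl.get_obs())
grab('scene','s0');grab('top','t0')
E
```

```text
pics
{'t': 0.0, 'q': array([-1.36498627e+00,  5.33558529e-02,  1.61432636e+00, -4.83665401e-05,
        1.47602285e+00, -1.19008862e-01]), 'dq': array([-0.00040158, -0.0003176 ,  0.00108565,  0.00045966, -0.00033575,
        0.00023089]), 'effort': array([-1.38018868e-04, -3.93672216e+01, -3.70179248e+01, -9.43053533e-05,
        6.96838993e-03,  1.62479847e-05]), 'tool_pos': array([ 0.1993103 , -0.59168799,  0.23004433]), 'tool_rot': array([-3.09816925e+00, -5.07650563e-01,  2.19371733e-04]), 'contact_force': array([ 0.64413943, -0.49747447, -0.76841781]), 'wrist_torque': array([0.05259352, 0.02782862, 0.00750932]), 'opening': 0.08523672866454984}
```

View pics/s0.png

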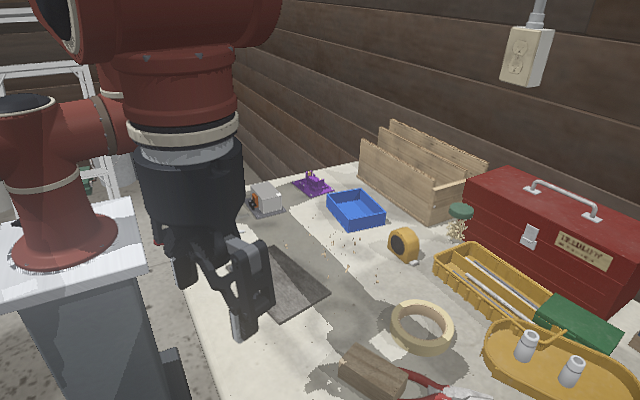

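View pics/t0.png

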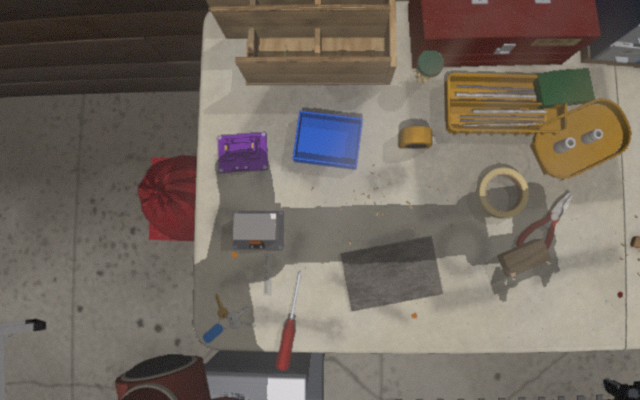

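Run:
```python
from h import *
crop('t0',210,190,310,265,8); crop('t0',280,90,460,320,3)
im=load('t0');W=cloud(im);np.save('Wt0',W)
print(im['extrinsics'],im['fx'],im['cx'],im['D'])
for u,v in [(258,224),(240,245),(255,243),(328,140),(390,272),(415,130),(415,145),(258,270)]: print((u,v),W[v,u].round(4))
im=load('s0');W=cloud(im);np.save('Ws0',W);crop('s0',235,165,405,245,4.7)
for u,v in [(265,190),(250,205),(285,280),(300,345),(245,330)]: print((u,v),W[v,u].round(4))
```

```text
[[ 0.01070041 -0.99707067  0.07573358  0.4385445 ]
 [-0.99956033 -0.00857116  0.02838446 -0.22037355]
 [-0.02765219 -0.07600401 -0.99672401  0.89624434]
 [ 0.          0.          0.          1.        ]] 435.4790931526951 324.3734425900495 [-0.09771786  0.          0.          0.          0.        ]
(258, 224) [ 0.4632 -0.0661  0.0458]
(240, 245) [ 0.4207 -0.022   0.0047]
(255, 243) [ 0.4257 -0.0594  0.0379]
(328, 140) [ 0.6403 -0.2011  0.0057]
(390, 272) [ 0.3695 -0.3297  0.0051]
(415, 130) [ 0.6491 -0.3721  0.0606]
(415, 145) [ 0.624  -0.3758  0.0384]
(258, 270) [ 0.37   -0.0601  0.003 ]
(265, 190) [ 0.4561 -0.0588  0.0468]
(250, 205) [ 0.4136 -0.059   0.0141]
(285, 280) [ 0.3774 -0.3485  0.0104]
(300, 345) [ 0.3386 -0.4899  0.0005]
(245, 330) [ 0.2106 -0.6461  0.264 ]
```

View pics/t0_c210_190.png

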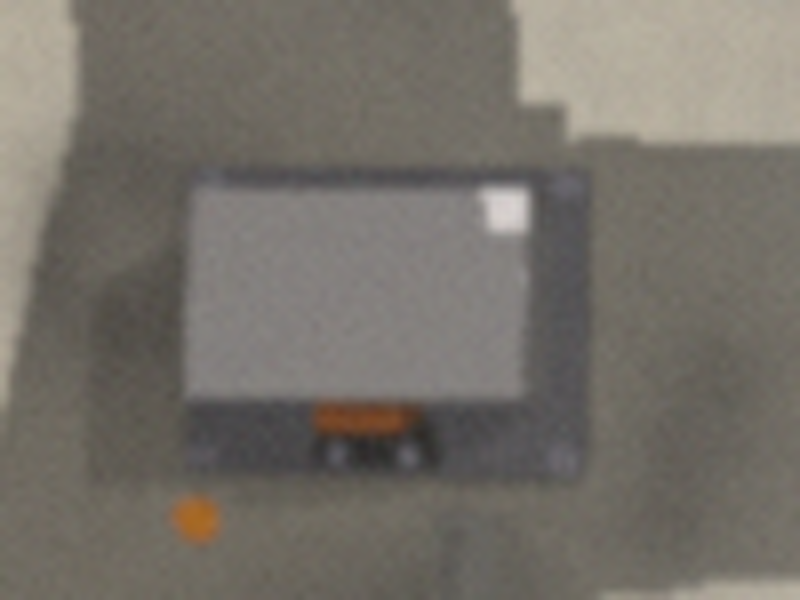

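View pics/s0_c235_165.png

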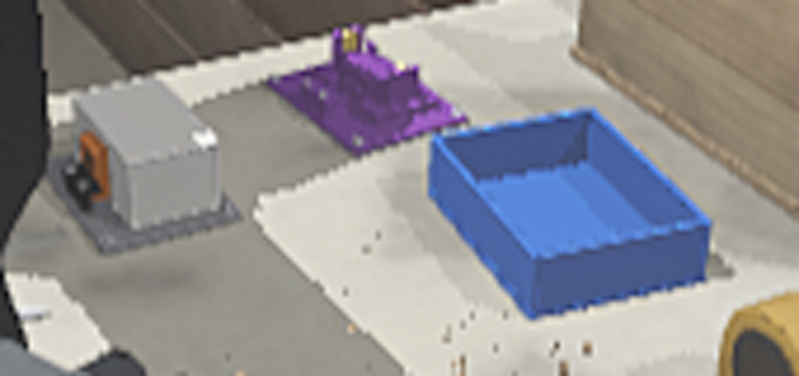

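View pics/t0_c280_90.png

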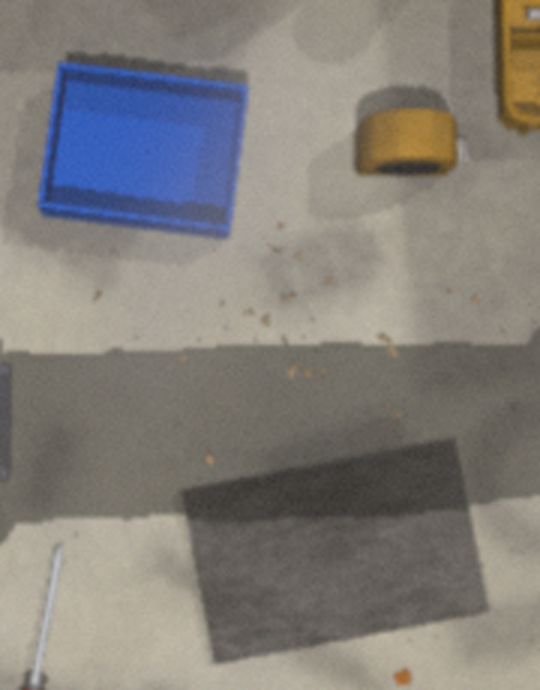

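```bash
cat >> h.py <<'E'
def ray(im,uv,z):
    K=np.array([[im['fx'],0,im['cx']],[0,im['fy'],im['cy']],[0,0,1]],float)
    p=cv2.undistortPointsIter(np.array(uv,float)[:,None],K,im['D'].astype(float),None,None,(3,50,1e-9)).reshape(-1,2)
    E=im['extrinsics']; d=np.c_[p,np.ones(len(p))]@E[:3,:3].T
    return E[:3,3]+d*((z-E[2,3])/d[:,2])[:,None]
def c2p(c,x0,y0,s): return (np.array(c,float)+.5)/s-.5+[x0,y0]
E
python3 - <<'E'
from h import *
im=load('t0');s=load('s0')
def rep(n,c,x0,y0,sc,z,im=im):
    P=ray(im,c2p(c,x0,y0,sc),z); e=P[1]-P[0]; f=P[2]-P[3]
    L=lambda a,b:np.linalg.norm(P[a]-P[b])
    m=P.mean(0); # TL,TR,BR,BL ; top edge goes -y
    yaw=[np.degrees(np.arctan2(v[0],-v[1])) for v in (e,f)]
    yaw2=[np.degrees(np.arctan2(-v[1],v[0])) for v in (P[0]-P[3],P[1]-P[2])]
    print(n,'mid',m.round(4),'yaw',np.round(yaw,1),-np.round(yaw2,1),'len',[round(L(*p),4) for p in((0,1),(3,2),(0,3),(1,2))]); return P
rep('cover',[(192,186),(531,186),(524,398),(184,398)],210,190,8,.048)
rep('base',[(190,170),(592,172),(590,482),(184,475)],210,190,8,.006)
rep('slate',[(183,490),(456,439),(488,610),(215,663)],280,90,3,.007)
rep('bin',[(58,64),(248,84),(228,236),(40,213)],280,90,3,.038)
print('keeper/pad',ray(im,c2p([(314,432),(408,432)],210,190,8),.04))
# depth check
W=np.load('Wt0.npy')
g=W[(W[...,2]>.04)&(W[...,2]<.06)&(W[...,0]>.4)&(W[...,0]<.52)&(W[...,1]>-.14)&(W[...,1]<0)]
print(g.min(0),g.max(0),np.percentile(g,[2,98],axis=0))
W=np.load('Ws0.npy')
m=(W[...,0]>.36)&(W[...,0]<.55)&(W[...,1]>-.2)&(W[...,1]<.05)
g=W[m&(W[...,2]>.045)&(W[...,2]<.055)]
print('scene top',len(g),np.percentile(g,[1,50,99],axis=0))
# orange in scene
f=s['frame'].astype(int);o=m&(f[...,0]>f[...,2]+70)&(f[...,0]>f[...,1]+40)&(W[...,2]>.015)
print('orange',W[o].round(4)[:40:3],np.median(W[o],0))
print('table z', np.nanmedian(W[(W[...,0]>.3)&(W[...,0]<.55)&(W[...,1]<-.15)&(W[...,1]>-.22)],0))
E
```

```text
cover mid [ 0.459 -0.059  0.048] yaw [0.6 0.8] [-0.8 -0.9] len [np.float64(0.0841), np.float64(0.084), np.float64(0.0521), np.float64(0.0518)]
base mid [ 0.4517 -0.0592  0.006 ] yaw [ 0.3 -0.1] [0.3 0.6] len [np.float64(0.1046), np.float64(0.1051), np.float64(0.0786), np.float64(0.0794)]
slate mid [ 0.3673 -0.3328  0.007 ] yaw [11.  11.3] [11.  10.6] len [np.float64(0.1886), np.float64(0.1878), np.float64(0.1183), np.float64(0.1172)]
bin mid [ 0.6346 -0.2007  0.038 ] yaw [-6.  -6.7] [-5.8 -7.2] len [np.float64(0.1286), np.float64(0.126), np.float64(0.1024), np.float64(0.1041)]
keeper/pad [[ 0.4244656  -0.04746016  0.04      ]
 [ 0.42479187 -0.07088761  0.04      ]]
[ 0.42566906 -0.1011464   0.0400287 ] [ 0.48321806 -0.01565426  0.05266776] [[ 0.43216896 -0.09978283  0.04386111]
 [ 0.48261507 -0.01742427  0.05089874]]
scene top 345 [[ 0.42998579 -0.10154475  0.04557522]
 [ 0.45482536 -0.06353492  0.04784766]
 [ 0.48102578 -0.01828313  0.04976058]]
orange [[ 0.4231 -0.0529  0.0405]
 [ 0.4232 -0.0598  0.041 ]
 [ 0.4251 -0.0613  0.0384]
 [ 0.423  -0.0671  0.0391]
 [ 0.4299 -0.0695  0.0385]
 [ 0.4294 -0.0705  0.0363]
 [ 0.4302 -0.0678  0.0318]
 [ 0.4295 -0.0692  0.0298]
 [ 0.4286 -0.0714  0.0283]
 [ 0.4284 -0.0715  0.0255]
 [ 0.4287 -0.0694  0.0185]] [ 0.42687891 -0.06881721  0.03436841]
table z [ 4.54198490e-01 -1.82871351e-01 -2.55778572e-05]
```

Emit:
jog_arm:
  steps:
    - {"dx":0.4,"dy":0.85,"twist":0.7}
    - {"dx":0.85,"dy":1.75,"twist":1.45}
    - {"dx":1.27,"dy":2.65,"twist":2.15}
    - {"dx":1.7,"dy":3.55,"twist":2.9}
    - {"dx":2.1,"dy":4.4,"twist":3.6}
  gripper: 0
  newtons: 20

```text
validation failed for argument at $.st...
```

Emit:
jog_arm:
  steps:
    - {"dx":0.4,"dy":0.85,"dz":0.0,"twist":0.7}
    - {"dx":0.85,"dy":1.75,"dz":0.0,"twist":1.45}
    - {"dx":1.27,"dy":2.65,"dz":0.0,"twist":2.15}
    - {"dx":1.7,"dy":3.55,"dz":0.0,"twist":2.9}
    - {"dx":2.1,"dy":4.4,"dz":0.0,"twist":3.6}
  gripper: 0
  newtons: 20

```text
t: 0.72
tool_pos: [0.3257, -0.3257, 0.2297]
tool_rot: [-2.787, -1.445, 0.001]
contact_force: [0.3, 0.3, 0.1]
opening: 0.0854
```

Emit:
jog_arm:
  steps:
    - {"dx":0.43,"dy":0.9,"dz":0.0,"twist":0.72}
    - {"dx":0.86,"dy":1.78,"dz":0.0,"twist":1.43}
    - {"dx":1.3,"dy":2.67,"dz":-0.3,"twist":2.15}
    - {"dx":1.73,"dy":3.56,"dz":-0.8,"twist":2.86}
    - {"dx":2.16,"dy":4.44,"dz":-1.3,"twist":3.57}

```text
t: 1.35
tool_pos: [0.4528, -0.0634, 0.1544]
tool_rot: [-2.206, -2.236, 0.001]
contact_force: [0.3, -0.3, 0.9]
opening: 0.0855
```

Emit:
jog_arm:
  steps:
    - {"dx":0,"dy":0,"dz":0,"twist":0}

```text
t: 1.48
tool_pos: [0.4515, -0.0598, 0.151]
tool_rot: [-2.195, -2.239, 0.005]
contact_force: [0.6, -0.4, -0.8]
opening: 0.085
```

Run:
```python
from h import *
o=ctrl.get_obs();print(o['t'],o['tool_pos'],o['tool_rot'],o['q'])
from scipy.spatial.transform import Rotation as R
y=R.from_rotvec(o['tool_rot']).as_matrix()
print(y.round(4), np.degrees(np.arctan2(y[1,1],y[0,1])))
grab('scene','s1'); crop('s1',200,140,360,240,5)
```

```text
1.475 [ 0.45149085 -0.0598058   0.1510171 ] [-2.19460392 -2.23860511  0.00493624] [-2.95528621e-01 -3.03786480e-01  2.07355516e+00  2.97407071e-04
  1.37920531e+00 -3.15436399e-01]
[[-0.0198  0.9998 -0.007 ]
 [ 0.9998  0.0199  0.0024]
 [ 0.0026 -0.0069 -1.    ]] 1.1378344860775353
```

View pics/s1_c200_140.png

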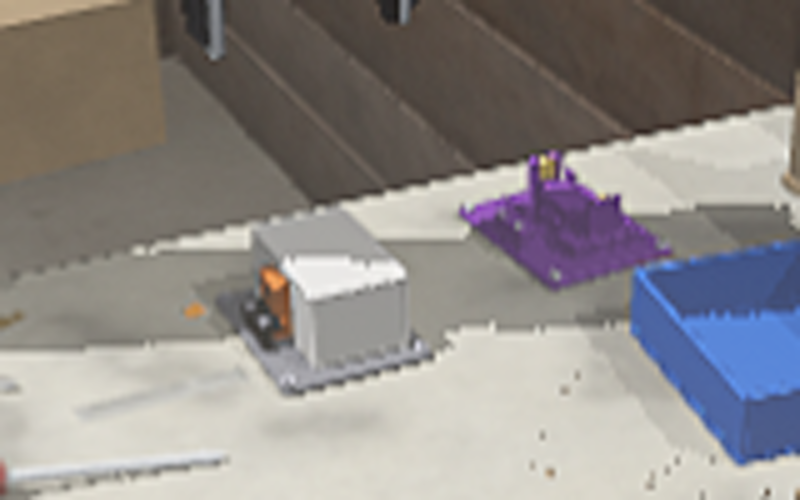

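Run:
```python
from h import *
im=load('s1')
crop('s1',240,175,300,225,13)
print(ray(im,c2p([(252,225),(335,207),(408,275),(305,297)],200,140,5),.048))
W=cloud(im)
m=(W[...,0]>.40)&(W[...,0]<.50)&(W[...,1]>-.12)&(W[...,1]<-.01)&(W[...,2]>.012)
f=im['frame'].astype(int);o=m&(f[...,0]>f[...,2]+70)&(f[...,0]>f[...,1]+40)
print(np.c_[W[o].round(4),f[o]][::2])
g=W[m&(W[...,2]>.046)&(W[...,2]<.051)];print(np.percentile(g,[2,98],axis=0))
g=W[m&(W[...,2]<.046)&(W[...,1]<-.097)];print(np.percentile(g,[2,98],axis=0))
```

```text
[[ 0.43170478 -0.01645872  0.048     ]
 [ 0.47779903 -0.01669504  0.048     ]
 [ 0.4820511  -0.10085698  0.048     ]
 [ 0.42859995 -0.09846015  0.048     ]]
[[ 4.233e-01 -5.220e-02  4.010e-02  1.600e+02  1.010e+02  6.700e+01]
 [ 4.284e-01 -5.270e-02  3.900e-02  1.950e+02  1.220e+02  7.100e+01]
 [ 4.232e-01 -5.980e-02  4.110e-02  2.330e+02  1.540e+02  8.900e+01]
 [ 4.291e-01 -5.790e-02  3.860e-02  2.160e+02  1.400e+02  7.900e+01]
 [ 4.224e-01 -6.160e-02  3.930e-02  1.760e+02  1.130e+02  7.300e+01]
 [ 4.263e-01 -6.540e-02  4.020e-02  2.360e+02  1.610e+02  9.500e+01]
 [ 4.227e-01 -6.780e-02  3.950e-02  2.080e+02  1.360e+02  8.400e+01]
 [ 4.274e-01 -6.930e-02  3.900e-02  1.450e+02  9.300e+01  6.100e+01]
 [ 4.299e-01 -6.860e-02  3.230e-02  1.230e+02  7.700e+01  4.900e+01]
 [ 4.303e-01 -6.630e-02  2.520e-02  1.260e+02  8.000e+01  5.200e+01]
 [ 4.280e-01 -6.430e-02  1.890e-02  1.560e+02  1.020e+02  6.800e+01]
 [ 4.280e-01 -6.390e-02  1.570e-02  1.640e+02  1.070e+02  7.300e+01]]
[[ 0.43037083 -0.10116797  0.04631785]
 [ 0.47997397 -0.02041085  0.04973115]]
[[ 0.43031123 -0.10359098  0.01318495]
 [ 0.48092874 -0.09850798  0.0450319 ]]
```

View pics/s1_c240_175.png

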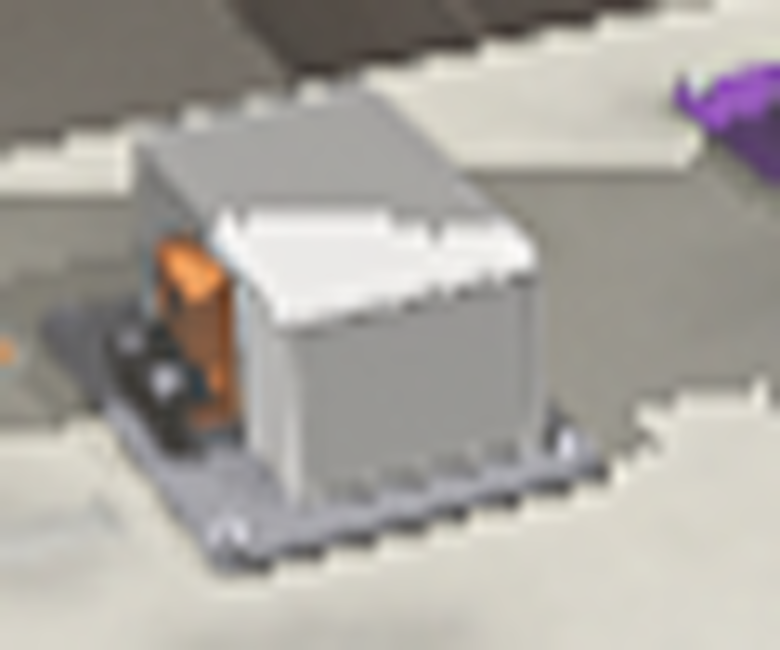

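Emit:
jog_arm:
  steps:
    - {"dx":0.04,"dy":0.01,"dz":-0.5,"twist":-0.06}
    - {"dx":0.04,"dy":0.01,"dz":-1.0,"twist":-0.06}
    - {"dx":0.04,"dy":0.01,"dz":-1.5,"twist":-0.06}
    - {"dx":0.04,"dy":0.01,"dz":-1.9,"twist":-0.06}
    - {"dx":0.04,"dy":0.01,"dz":-2.1,"twist":-0.06}

```text
t: 2.15
tool_pos: [0.4539, -0.0621, 0.0259]
tool_rot: [-2.214, -2.223, 0.005]
contact_force: [-0.0, -0.8, 0.3]
opening: 0.0855
```

Emit:
jog_arm:
  steps:
    - {"dx":0,"dy":0,"dz":0,"twist":0}
    - {"dx":0,"dy":0,"dz":0,"twist":0}
  gripper: 50

```text
t: 2.4
tool_pos: [0.4548, -0.0629, 0.0272]
tool_rot: [-2.216, -2.223, 0.004]
contact_force: [-0.3, -0.1, -1.0]
opening: 0.0687
```

```bash
cat >> h.py <<'E'
from scipy.spatial.transform import Rotation as R
def st():
    o=ctrl.get_obs();M=R.from_rotvec(o['tool_rot']).as_matrix()
    print(round(o['t'],2),o['tool_pos'].round(4),'yaw',round(np.degrees(np.arctan2(M[1,1],M[0,1])),2),'tilt',M[:2,2].round(4),'F',o['contact_force'].round(2),'T',o['wrist_torque'].round(2),'op',round(o['opening'],4),'q6',o['q'][5].round(2))
E
python3 - <<'E'
from h import *
st();st();grab('scene','s2'); crop('s2',230,165,310,225,10);st()
E
```

```text
2.4 [ 0.4548 -0.0629  0.0272] yaw 0.19 tilt [-0.0034  0.0002] F [-0.33 -0.11 -1.02] T [-0.01 -0.03  0.03] op 0.0687 q6 -0.3
2.4 [ 0.4548 -0.0629  0.0272] yaw 0.19 tilt [-0.0034  0.0002] F [-0.33 -0.11 -1.02] T [-0.01 -0.03  0.03] op 0.0687 q6 -0.3
2.45 [ 0.4549 -0.0627  0.0273] yaw 0.21 tilt [-0.0031  0.0002] F [-0.02 -0.28 -0.85] T [ 0.04 -0.05 -0.01] op 0.0684 q6 -0.3
```

View pics/s2_c230_165.png

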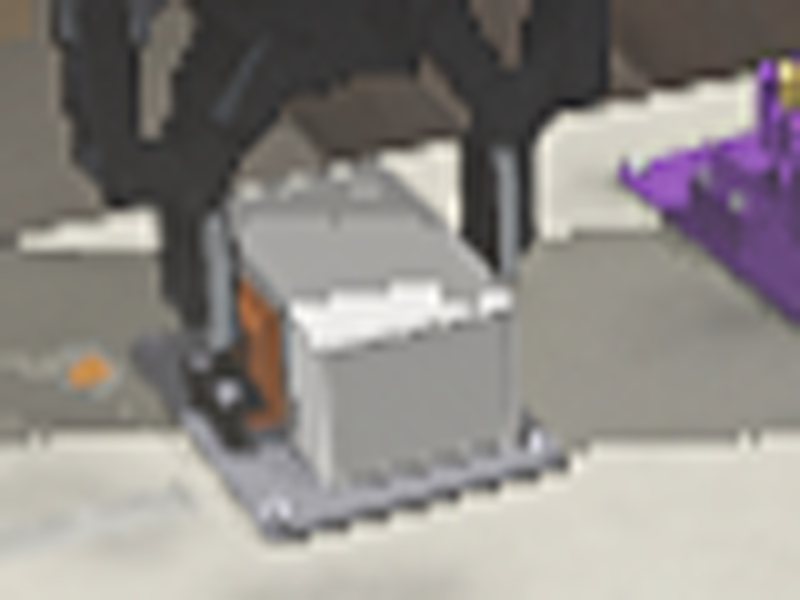

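Emit:
jog_arm:
  steps:
    - {"dx":0,"dy":0.06,"dz":-0.08,"twist":0.03}
    - {"dx":0,"dy":0.06,"dz":-0.08,"twist":0.03}
    - {"dx":0,"dy":0.06,"dz":-0.08,"twist":0.03}
  gripper: 66

```text
t: 2.82
tool_pos: [0.455, -0.059, 0.0226]
tool_rot: [-2.21, -2.23, 0.003]
contact_force: [0.3, -0.3, 0.1]
opening: 0.0631
```

Emit:
jog_arm:
  steps:
    - {"dx":0,"dy":0,"dz":0,"twist":0}
    - {"dx":0,"dy":0,"dz":0,"twist":0}
  gripper: 76

```text
t: 3.08
tool_pos: [0.4546, -0.0589, 0.0225]
tool_rot: [-2.209, -2.23, 0.004]
contact_force: [-3.1, -0.5, 1.1]
opening: 0.0602
```

Run:
```python
from h import *
st();grab('scene','s3'); crop('s3',230,165,310,225,10);st()
```

```text
3.08 [ 0.4546 -0.0589  0.0225] yaw 0.53 tilt [-0.004   0.0002] F [-3.09 -0.54  1.07] T [-0.03  0.44  0.01] op 0.0602 q6 -0.3
3.12 [ 0.4547 -0.0589  0.0225] yaw 0.53 tilt [-0.0038  0.0003] F [-2.47  1.02  1.33] T [-0.03  0.44  0.05] op 0.0602 q6 -0.3
```

View pics/s3_c230_165.png

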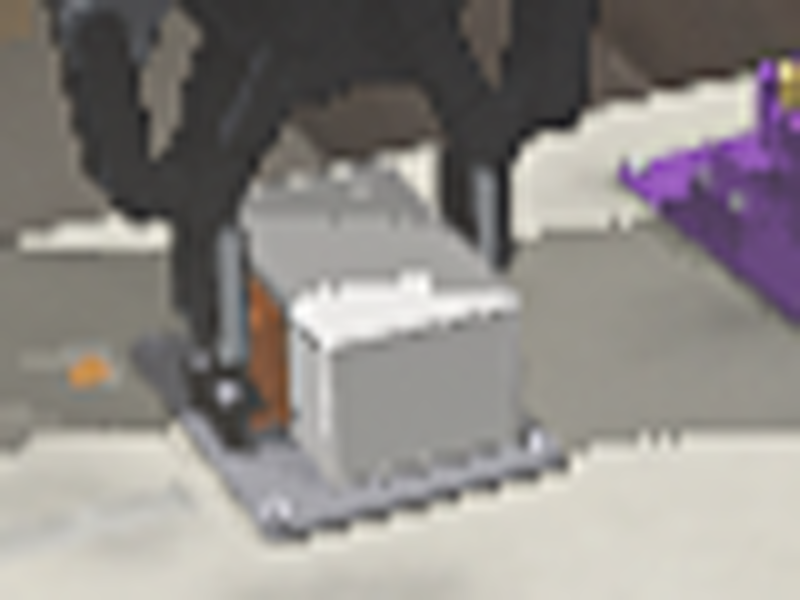

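Emit:
jog_arm:
  steps:
    - {"dx":-0.01,"dy":0,"dz":0,"twist":0}
    - {"dx":-0.01,"dy":0,"dz":0,"twist":0}
    - {"dx":-0.01,"dy":0,"dz":0,"twist":0}
  gripper: 86

```text
t: 3.5
tool_pos: [0.4548, -0.0591, 0.023]
tool_rot: [-2.21, -2.231, 0.002]
contact_force: [1.3, 0.7, 2.0]
opening: 0.0567
```

Emit:
jog_arm:
  steps:
    - {"dx":0,"dy":0,"dz":0,"twist":0}
    - {"dx":0,"dy":0,"dz":0,"twist":0}
    - {"dx":0,"dy":0,"dz":0,"twist":0}
  gripper: 92

```text
t: 3.88
tool_pos: [0.4554, -0.0591, 0.0234]
tool_rot: [-2.211, -2.231, 0.001]
contact_force: [3.2, 1.1, 3.6]
opening: 0.0551
```

Run:
```python
from h import *
st();grab('scene','s4'); crop('s4',230,165,310,225,10);st()
```

```text
3.88 [ 0.4554 -0.0591  0.0234] yaw 0.52 tilt [-0.0009 -0.0002] F [3.23 1.14 3.57] T [ 0.15 -0.27 -0.04] op 0.0551 q6 -0.3
3.92 [ 0.4554 -0.0592  0.0234] yaw 0.52 tilt [-0.0008 -0.0002] F [2.1  1.36 5.37] T [ 0.1  -0.33 -0.02] op 0.055 q6 -0.3
```

View pics/s4_c230_165.png

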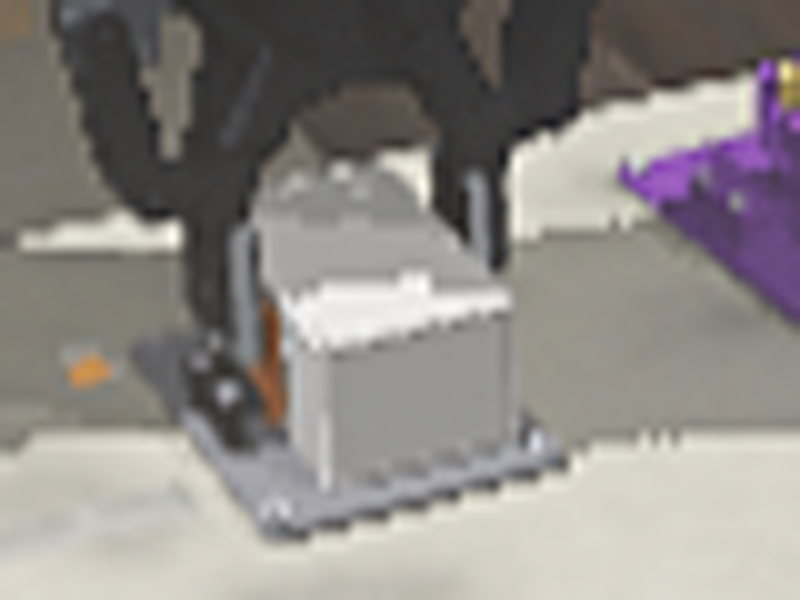

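Emit:
jog_arm:
  steps:
    - {"dx":0.015,"dy":0,"dz":0,"twist":0}
    - {"dx":0.015,"dy":0,"dz":0,"twist":0}
    - {"dx":0.015,"dy":0,"dz":0,"twist":0}
  gripper: 95

```text
t: 4.3
tool_pos: [0.4558, -0.0592, 0.0235]
tool_rot: [-2.21, -2.231, 0.003]
contact_force: [-0.2, 0.6, 6.5]
opening: 0.0536
```

Emit:
jog_arm:
  steps:
    - {"dx":0,"dy":0,"dz":0,"twist":0}
    - {"dx":0,"dy":0,"dz":0,"twist":0}
  gripper: 97

```text
t: 4.55
tool_pos: [0.456, -0.0592, 0.0237]
tool_rot: [-2.21, -2.231, 0.003]
contact_force: [2.1, 0.3, 3.8]
opening: 0.0533
```

Run:
```python
from h import *
st();grab('scene','s5'); crop('s5',230,165,310,225,10);st()
```

```text
4.55 [ 0.456  -0.0592  0.0237] yaw 0.53 tilt [-0.0021 -0.0002] F [2.11 0.31 3.85] T [ 0.17 -0.22 -0.03] op 0.0533 q6 -0.3
4.6 [ 0.456  -0.0592  0.0237] yaw 0.53 tilt [-0.0021 -0.0002] F [1.6  1.62 4.37] T [ 0.22 -0.21 -0.05] op 0.0532 q6 -0.3
```

View pics/s5_c230_165.png

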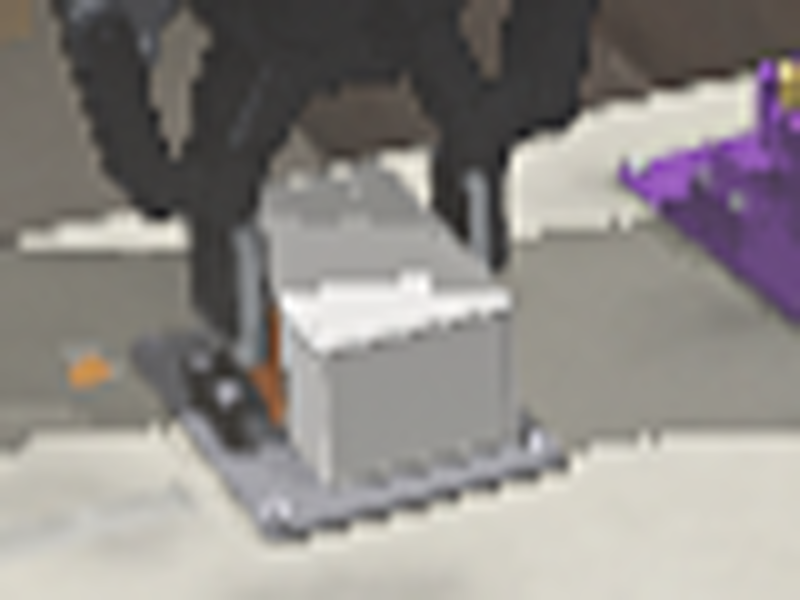

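Emit:
jog_arm:
  steps:
    - {"dx":0.012,"dy":0,"dz":0.0,"twist":0}
    - {"dx":0.012,"dy":0,"dz":0.02,"twist":0}
    - {"dx":0.012,"dy":0,"dz":0.035,"twist":0}
    - {"dx":0.012,"dy":0,"dz":0.035,"twist":0}

```text
t: 5.1
tool_pos: [0.4557, -0.059, 0.025]
tool_rot: [-2.209, -2.229, 0.004]
contact_force: [-0.7, 0.1, -0.8]
opening: 0.0532
```

Emit:
jog_arm:
  steps:
    - {"dx":0,"dy":0,"dz":0.015,"twist":0}
    - {"dx":0,"dy":0,"dz":0.03,"twist":0}
    - {"dx":0,"dy":0,"dz":0.045,"twist":0}

```text
t: 5.48
tool_pos: [0.4556, -0.059, 0.0277]
tool_rot: [-2.209, -2.229, 0.005]
contact_force: [1.2, 0.4, 0.0]
opening: 0.0529
```

Run:
```python
from h import *
st();grab('scene','s6'); crop('s6',230,165,310,225,10);st()
```

```text
5.47 [ 0.4556 -0.059   0.0277] yaw 0.54 tilt [-0.0045  0.0002] F [1.18 0.43 0.03] T [ 0.01 -0.15 -0.04] op 0.0529 q6 -0.3
5.53 [ 0.4557 -0.059   0.0279] yaw 0.55 tilt [-0.0044  0.0001] F [ 0.35  0.17 -1.09] T [-0.01 -0.11 -0.02] op 0.0532 q6 -0.3
```

View pics/s6_c230_165.png

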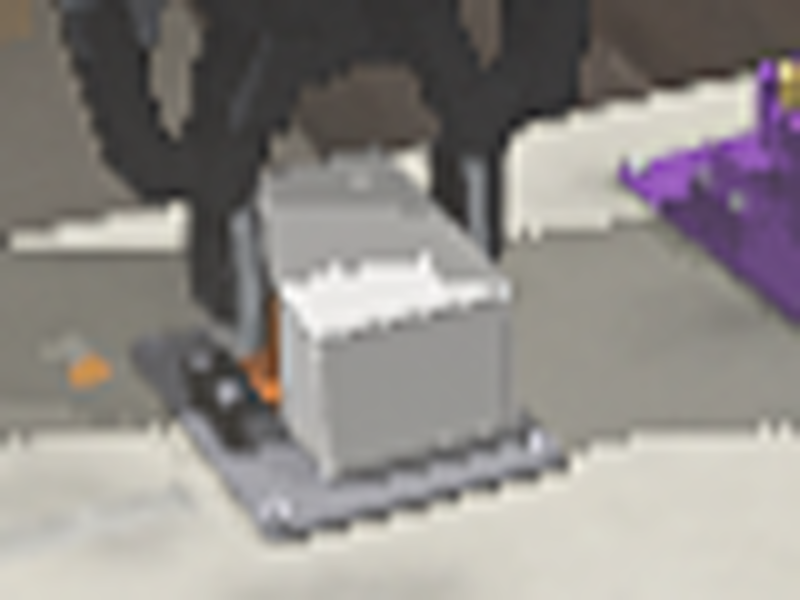

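Emit:
jog_arm:
  steps:
    - {"dx":0,"dy":0,"dz":0.05,"twist":0}
    - {"dx":0,"dy":0,"dz":0.12,"twist":0}
    - {"dx":0,"dy":0,"dz":0.22,"twist":0}
    - {"dx":0,"dy":0,"dz":0.34,"twist":0}
    - {"dx":0,"dy":0,"dz":0.46,"twist":0}

```text
t: 6.15
tool_pos: [0.4557, -0.059, 0.0561]
tool_rot: [-2.209, -2.23, 0.005]
contact_force: [-0.3, -0.3, -1.3]
opening: 0.0531
```

Emit:
jog_arm:
  steps:
    - {"dx":0,"dy":0,"dz":0.2,"twist":0}
    - {"dx":0,"dy":0,"dz":0.45,"twist":0}
    - {"dx":0,"dy":0,"dz":0.7,"twist":0}
    - {"dx":0,"dy":0,"dz":0.95,"twist":0}
    - {"dx":0,"dy":0,"dz":1.1,"twist":0}

```text
t: 6.78
tool_pos: [0.4563, -0.0592, 0.1237]
tool_rot: [-2.21, -2.231, 0.003]
contact_force: [-0.1, 0.2, -0.7]
opening: 0.0532
```

Emit:
jog_arm:
  steps:
    - {"dx":0,"dy":0,"dz":0,"twist":0}
    - {"dx":0,"dy":0,"dz":0,"twist":0}

```text
t: 7.02
tool_pos: [0.456, -0.0591, 0.1234]
tool_rot: [-2.209, -2.231, 0.004]
contact_force: [-0.1, -0.4, -1.4]
opening: 0.0533
```

Run:
```python
from h import *
st();grab('scene','s7'); crop('s7',210,130,330,220,6.5);grab('top','t7');crop('t7',200,170,320,260,6.5);st()
```

```text
7.03 [ 0.456  -0.0591  0.1234] yaw 0.55 tilt [-0.0032 -0.0003] F [-0.11 -0.38 -1.44] T [-0.03 -0.    0.03] op 0.0533 q6 -0.3
7.12 [ 0.4558 -0.0591  0.1229] yaw 0.54 tilt [-0.0041 -0.0001] F [-0.66 -0.22 -0.5 ] T [ 0.05  0.02 -0.03] op 0.0529 q6 -0.3
```

View pics/s7_c210_130.png

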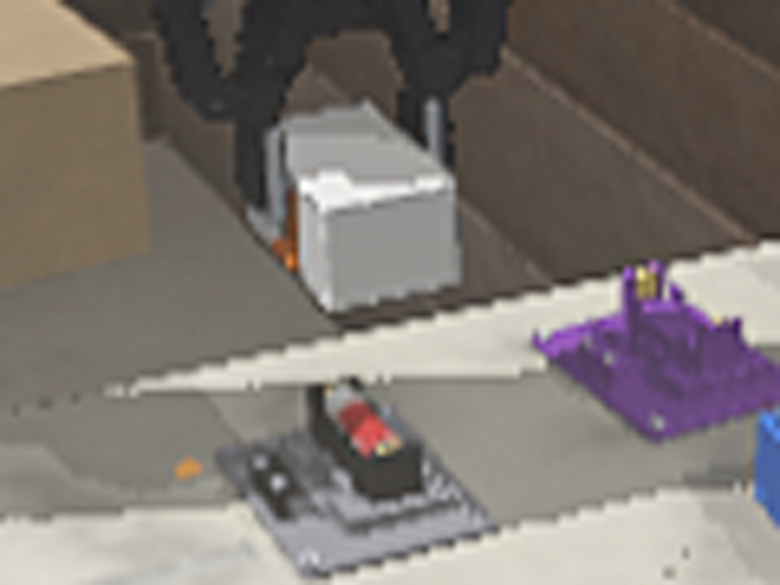

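View pics/t7_c200_170.png

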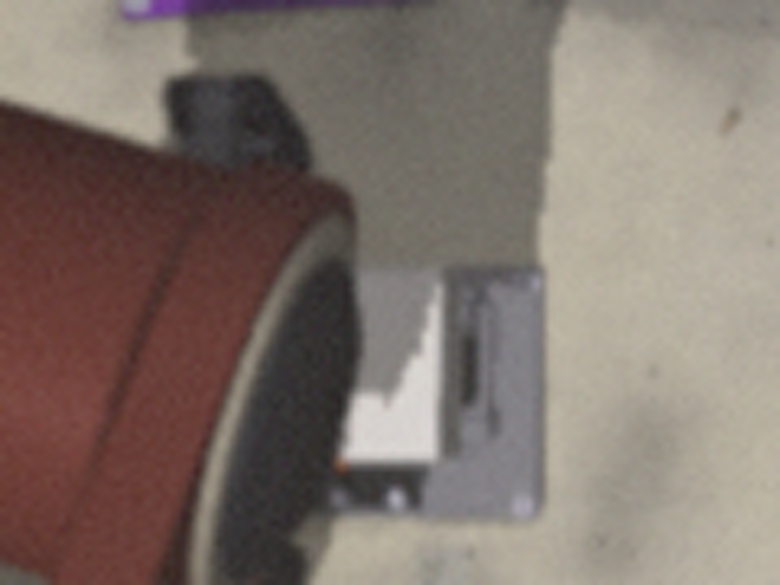

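Emit:
jog_arm:
  steps:
    - {"dx":-0.1,"dy":-0.3,"dz":0,"twist":0.1}
    - {"dx":-0.3,"dy":-0.9,"dz":0,"twist":0.2}
    - {"dx":-0.5,"dy":-1.5,"dz":0,"twist":0.35}
    - {"dx":-0.68,"dy":-2.1,"dz":0,"twist":0.5}
    - {"dx":-0.85,"dy":-2.7,"dz":0,"twist":0.65}

```text
t: 7.75
tool_pos: [0.404, -0.2219, 0.1223]
tool_rot: [-2.077, -2.352, 0.005]
contact_force: [0.9, 1.0, -1.2]
opening: 0.0531
```

Emit:
jog_arm:
  steps:
    - {"dx":-0.2,"dy":-0.6,"dz":-0.1,"twist":0.12}
    - {"dx":-0.4,"dy":-1.2,"dz":-0.3,"twist":0.3}
    - {"dx":-0.5,"dy":-1.6,"dz":-0.6,"twist":0.4}
    - {"dx":-0.55,"dy":-1.8,"dz":-0.8,"twist":0.4}
    - {"dx":-0.55,"dy":-1.8,"dz":-0.9,"twist":0.4}

```text
t: 8.38
tool_pos: [0.3705, -0.3296, 0.0671]
tool_rot: [-1.994, -2.42, 0.004]
contact_force: [-0.1, 0.1, -0.2]
opening: 0.0535
```

Emit:
jog_arm:
  steps:
    - {"dx":0,"dy":0,"dz":0,"twist":0}
    - {"dx":0,"dy":0,"dz":0,"twist":0}

```text
t: 8.62
tool_pos: [0.371, -0.329, 0.0674]
tool_rot: [-1.993, -2.422, 0.004]
contact_force: [-0.1, 0.5, -0.9]
opening: 0.053
```

Run:
```python
from h import *
st();grab('scene','s8'); crop('s8',170,200,350,335,4.4);st()
```

```text
8.62 [ 0.371  -0.329   0.0674] yaw 11.09 tilt [-0.0055  0.0014] F [-0.14  0.49 -0.92] T [ 0.03 -0.02  0.06] op 0.053 q6 -1.07
8.68 [ 0.3711 -0.3292  0.0676] yaw 11.08 tilt [-0.0052  0.001 ] F [ 0.02 -0.12 -0.32] T [ 0.01 -0.03 -0.04] op 0.053 q6 -1.07
```

View pics/s8_c170_200.png

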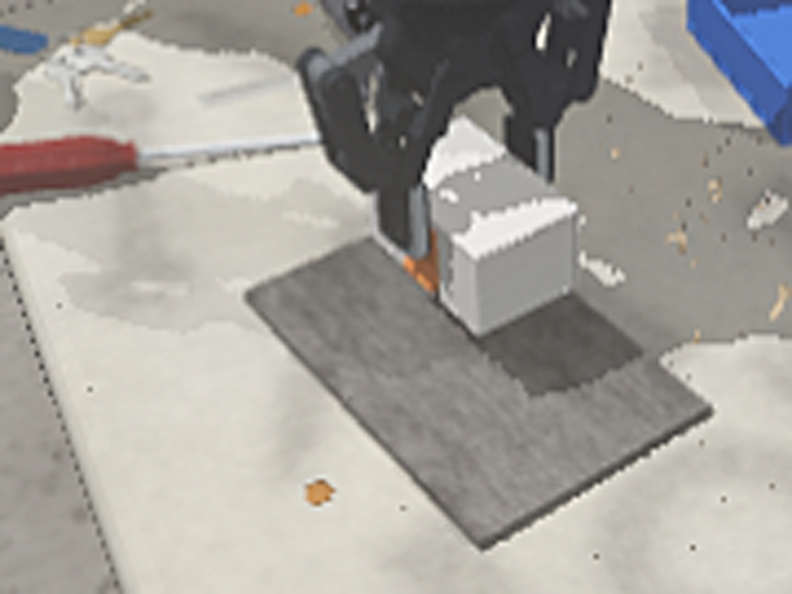

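Emit:
jog_arm:
  steps:
    - {"dx":0,"dy":-0.04,"dz":-0.2,"twist":0}
    - {"dx":0,"dy":-0.04,"dz":-0.4,"twist":0}
    - {"dx":0,"dy":-0.04,"dz":-0.55,"twist":0}
    - {"dx":0,"dy":-0.04,"dz":-0.62,"twist":0}
    - {"dx":0,"dy":-0.04,"dz":-0.65,"twist":0}

```text
t: 9.3
tool_pos: [0.3709, -0.3315, 0.0282]
tool_rot: [-1.993, -2.421, 0.004]
contact_force: [0.0, 0.4, -0.1]
opening: 0.0531
```

Emit:
jog_arm:
  steps:
    - {"dx":0,"dy":0,"dz":-0.02,"twist":0}
    - {"dx":0,"dy":0,"dz":-0.04,"twist":0}
    - {"dx":0,"dy":0,"dz":-0.05,"twist":0}

```text
t: 9.68
tool_pos: [0.371, -0.3316, 0.0253]
tool_rot: [-1.993, -2.422, 0.004]
contact_force: [-0.7, 0.6, -0.9]
opening: 0.0531
```

Emit:
jog_arm:
  steps:
    - {"dx":0,"dy":0,"dz":-0.015,"twist":0}
    - {"dx":0,"dy":0,"dz":-0.025,"twist":0}
    - {"dx":0,"dy":0,"dz":-0.025,"twist":0}

```text
t: 10.05
tool_pos: [0.3712, -0.3318, 0.0247]
tool_rot: [-1.993, -2.422, 0.004]
contact_force: [-2.7, 1.5, 4.7]
opening: 0.0531
```

Run:
```python
from h import *
st();grab('scene','s9'); crop('s9',230,210,320,277,8.5);st()
```

```text
10.05 [ 0.3712 -0.3318  0.0247] yaw 11.08 tilt [-0.0054  0.0011] F [-2.65  1.53  4.67] T [ 0.3   0.32 -0.01] op 0.0531 q6 -1.07
10.1 [ 0.3712 -0.3318  0.0247] yaw 11.09 tilt [-0.0053  0.0011] F [-0.94  2.39  5.87] T [ 0.32  0.34 -0.08] op 0.0531 q6 -1.07
```

View pics/s9_c230_210.png

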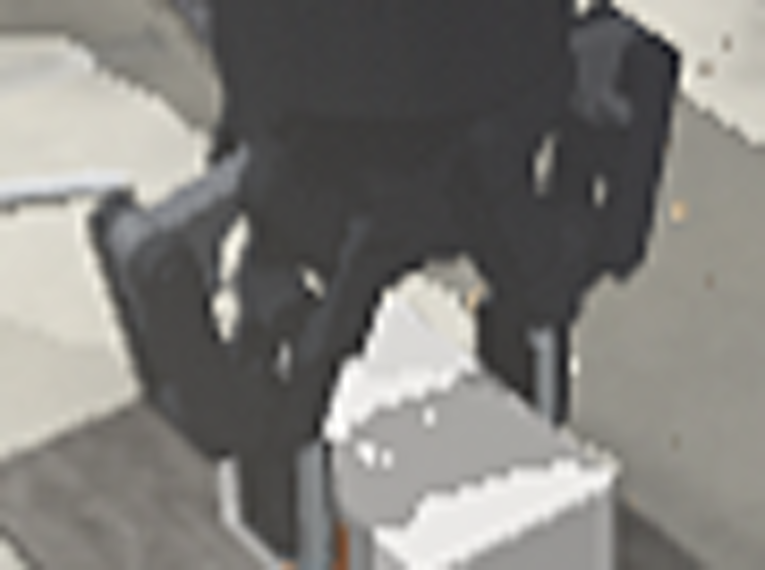

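Emit:
jog_arm:
  steps:
    - {"dx":0,"dy":0,"dz":0,"twist":0}
    - {"dx":0,"dy":0,"dz":0,"twist":0}
    - {"dx":0,"dy":0,"dz":0,"twist":0}
    - {"dx":0,"dy":0,"dz":0,"twist":0}
  gripper: 20

```text
t: 10.6
tool_pos: [0.3712, -0.3318, 0.0246]
tool_rot: [-1.993, -2.422, 0.004]
contact_force: [0.4, -0.3, -1.0]
opening: 0.0788
```

Emit:
jog_arm:
  steps:
    - {"dx":0,"dy":0,"dz":0.1,"twist":0}
    - {"dx":0,"dy":0,"dz":0.5,"twist":0}
    - {"dx":0,"dy":0,"dz":1.1,"twist":0}
    - {"dx":0,"dy":0,"dz":1.7,"twist":0}
    - {"dx":0,"dy":0,"dz":2.2,"twist":0}

```text
t: 11.22
tool_pos: [0.3714, -0.3321, 0.1587]
tool_rot: [-1.994, -2.423, 0.004]
contact_force: [0.7, 0.4, 0.6]
opening: 0.0791
```

Run:
```python
from h import *
st();grab('scene','s10'); crop('s10',170,200,350,335,4.4)
```

```text
11.22 [ 0.3714 -0.3321  0.1587] yaw 11.09 tilt [-0.0042 -0.0002] F [0.67 0.39 0.57] T [-0.01 -0.02  0.  ] op 0.0791 q6 -1.07
```

View pics/s10_c170_200.png

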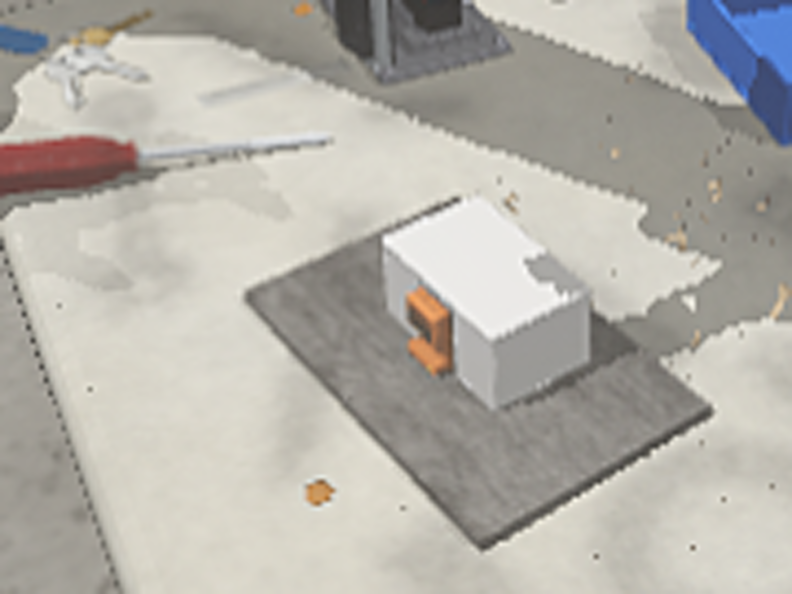

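Run:
```python
from h import *
im=grab('top','t10'); crop('t10',225,200,300,256,10); crop('s10',230,165,300,225,11); np.save('Wt10',cloud(im))
```

```text
(no output)
```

View pics/t10_c225_200.png

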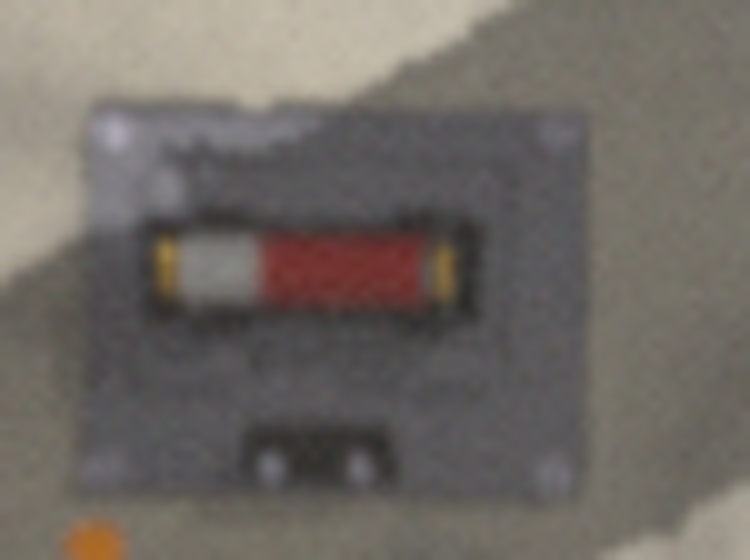

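View pics/t10.png

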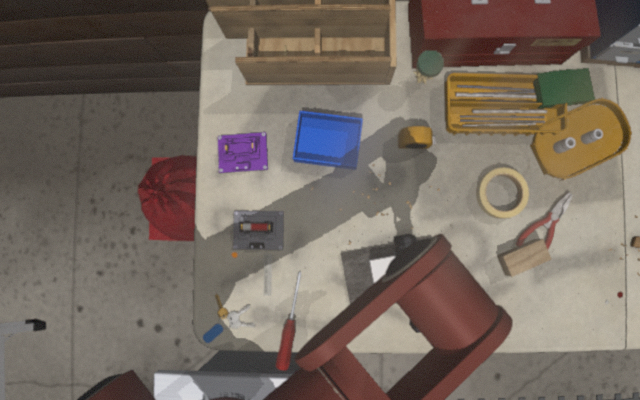

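View pics/s10_c230_165.png

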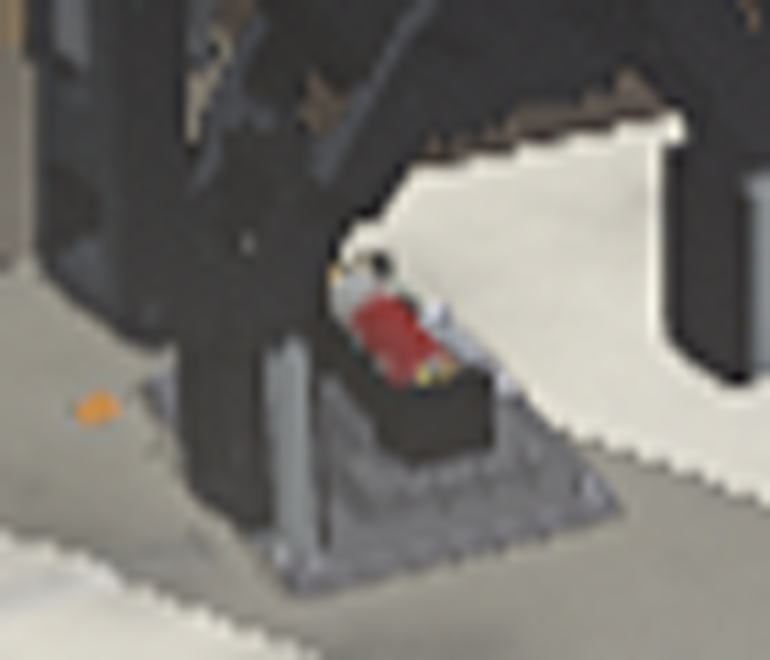

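Run:
```python
from h import *
im=load('t10')
P=ray(im,c2p([(155,268),(460,275),(307,233),(307,310),(307,271)],225,200,10),.0304);print(P.round(4))
d=P[0]-P[1];print(np.linalg.norm(d),np.degrees(np.arctan2(-d[0],d[1])))
W=np.load('Wt10.npy')
g=W[225:230,242:270];g=g.reshape(-1,3);print(np.nanmedian(g,0))
m=(W[...,2]>.03)&(W[...,2]<.045)&(abs(W[...,0]-.46)<.03)&(abs(W[...,1]+.06)<.04);g=W[m];print(np.percentile(g,[3,97],axis=0).mean(0))
s=load('s10');Ws=cloud(s)
m=(Ws[...,2]>.03)&(Ws[...,2]<.045)&(abs(Ws[...,0]-.46)<.03)&(abs(Ws[...,1]+.06)<.04)
f=s['frame'].astype(int);r=m&(f[...,0]>f[...,1]+50);print(np.median(Ws[r],0))
# cover on slate (depth)
m=(Ws[...,2]>.043)&(Ws[...,2]<.06)&(abs(Ws[...,0]-.37)<.07)&(abs(Ws[...,1]+.33)<.08);g=Ws[m];c=cv2.minAreaRect(g[:,:2].astype(np.float32));print(c,np.median(g[:,2]))
```

```text
[[ 0.4585 -0.027   0.0304]
 [ 0.4578 -0.0887  0.0304]
 [ 0.4658 -0.0577  0.0304]
 [ 0.4504 -0.058   0.0304]
 [ 0.4582 -0.0578  0.0304]]
0.06167179089137647 -0.6348079240825159
[ 0.45737698 -0.06021603  0.0367088 ]
[ 0.4572799  -0.05816969  0.03496046]
[ 0.45394484 -0.06609809  0.03661035]
((0.37148672342300415, -0.33183273673057556), (0.05930376797914505, 0.08520683646202087), 9.550745010375977) 0.049478020591375516
```

Emit:
jog_arm:
  steps:
    - {"dx":0.28,"dy":0.9,"dz":0,"twist":-0.2}
    - {"dx":0.57,"dy":1.8,"dz":0,"twist":-0.4}
    - {"dx":0.85,"dy":2.7,"dz":0,"twist":-0.65}
    - {"dx":1.13,"dy":3.65,"dz":-0.2,"twist":-0.85}
    - {"dx":1.42,"dy":4.56,"dz":-0.5,"twist":-1.06}
  gripper: 105

```text
t: 11.95
tool_pos: [0.4584, -0.0584, 0.1309]
tool_rot: [2.211, 2.226, -0.006]
contact_force: [0.6, -0.3, -0.3]
opening: 0.0506
```

Emit:
jog_arm:
  steps:
    - {"dx":0,"dy":0.04,"dz":0,"twist":0}
    - {"dx":0,"dy":0.04,"dz":0,"twist":0}

```text
t: 12.2
tool_pos: [0.458, -0.0559, 0.1301]
tool_rot: [2.21, 2.228, -0.008]
contact_force: [0.3, 0.3, 0.6]
opening: 0.0502
```

Run:
```python
from h import *
st();grab('scene','s11'); crop('s11',210,130,330,220,6.5)
```

```text
12.2 [ 0.458  -0.0559  0.1301] yaw 0.48 tilt [-0.0012 -0.0059] F [0.31 0.27 0.63] T [ 0.02  0.03 -0.  ] op 0.0502 q6 -0.29
```

View pics/s11_c210_130.png

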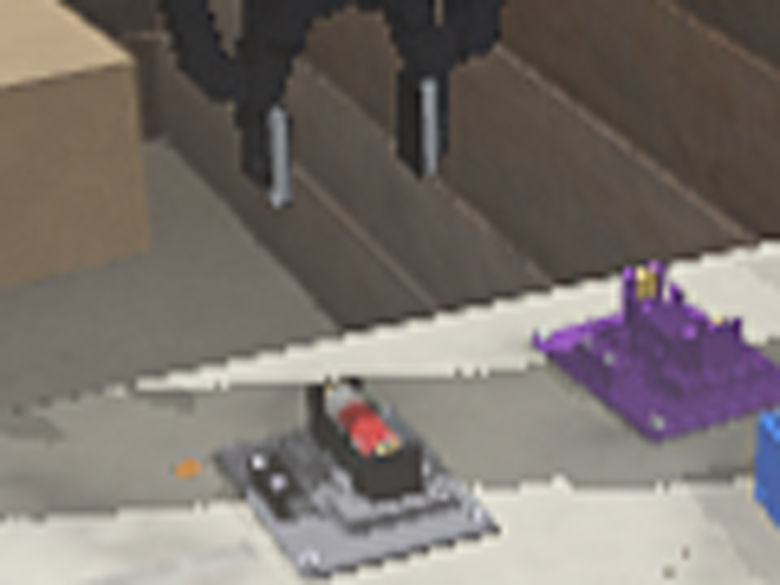

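Emit:
jog_arm:
  steps:
    - {"dx":-0.025,"dy":-0.043,"dz":-0.5,"twist":0}
    - {"dx":-0.025,"dy":-0.043,"dz":-1.0,"twist":0}
    - {"dx":-0.025,"dy":-0.043,"dz":-1.3,"twist":0}
    - {"dx":-0.025,"dy":-0.043,"dz":-1.55,"twist":0}
    - {"dx":-0.025,"dy":-0.043,"dz":-1.65,"twist":0}

```text
t: 12.88
tool_pos: [0.4564, -0.0601, 0.0311]
tool_rot: [2.213, 2.225, -0.008]
contact_force: [-1.0, -0.2, -0.1]
opening: 0.0501
```

Emit:
jog_arm:
  steps:
    - {"dx":0,"dy":0,"dz":0,"twist":0}
    - {"dx":0,"dy":0,"dz":0,"twist":0}

```text
t: 13.12
tool_pos: [0.4571, -0.0604, 0.0319]
tool_rot: [2.212, 2.223, -0.007]
contact_force: [-0.3, 0.0, 0.4]
opening: 0.0502
```

Run:
```python
from h import *
st();grab('scene','s12'); crop('s12',230,165,310,225,10)
```

```text
13.12 [ 0.4571 -0.0604  0.0319] yaw 0.28 tilt [ 0.0006 -0.0065] F [-0.29  0.02  0.44] T [0.04 0.   0.04] op 0.0502 q6 -0.29
```

View pics/s12_c230_165.png

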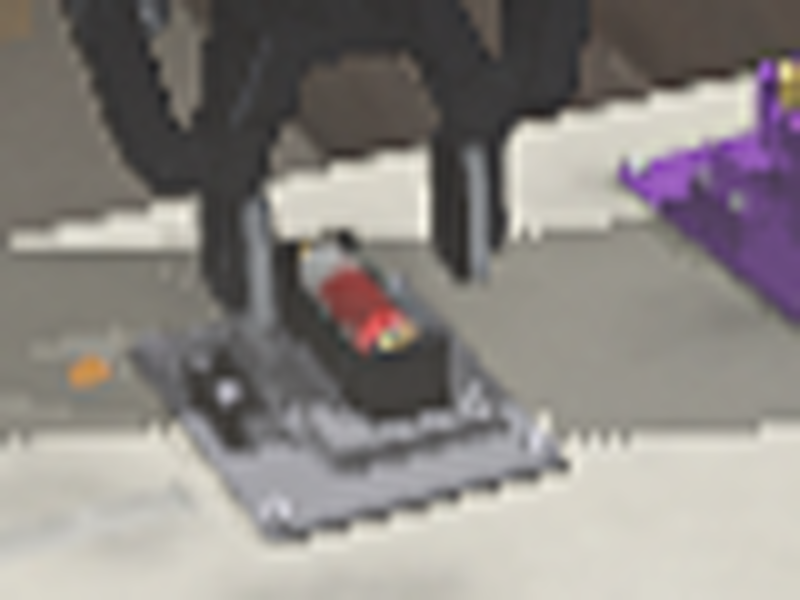

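Emit:
jog_arm:
  steps:
    - {"dx":-0.01,"dy":0.03,"dz":-0.1,"twist":0.02}
    - {"dx":-0.01,"dy":0.03,"dz":-0.2,"twist":0.02}
    - {"dx":-0.01,"dy":0.03,"dz":-0.2,"twist":0.02}
    - {"dx":-0.01,"dy":0.03,"dz":-0.2,"twist":0.02}
  gripper: 160

```text
t: 13.68
tool_pos: [0.4565, -0.0585, 0.0198]
tool_rot: [2.208, 2.228, -0.007]
contact_force: [0.5, 0.2, -0.5]
opening: 0.0315
```

Emit:
jog_arm:
  steps:
    - {"dx":0,"dy":0,"dz":0,"twist":0}
    - {"dx":0,"dy":0,"dz":0,"twist":0}
    - {"dx":0,"dy":0,"dz":0,"twist":0}
  gripper: 190

```text
t: 14.05
tool_pos: [0.4566, -0.0585, 0.0199]
tool_rot: [2.208, 2.227, -0.006]
contact_force: [0.9, 0.8, 0.5]
opening: 0.0217
```

Emit:
jog_arm:
  steps:
    - {"dx":0,"dy":0,"dz":0,"twist":0}
    - {"dx":0,"dy":0,"dz":0,"twist":0}
    - {"dx":0,"dy":0,"dz":0,"twist":0}
  gripper: 225

```text
t: 14.42
tool_pos: [0.4573, -0.0585, 0.0202]
tool_rot: [2.207, 2.226, -0.004]
contact_force: [4.3, 0.9, -3.0]
opening: 0.0185
```

Run:
```python
from h import *
st();grab('scene','s13'); crop('s13',230,165,310,225,10)
```

```text
14.43 [ 0.4573 -0.0585  0.0202] yaw 0.49 tilt [ 0.0027 -0.0066] F [ 4.25  0.87 -3.  ] T [ 0.16 -0.79  0.02] op 0.0185 q6 -0.29
```

View pics/s13_c230_165.png

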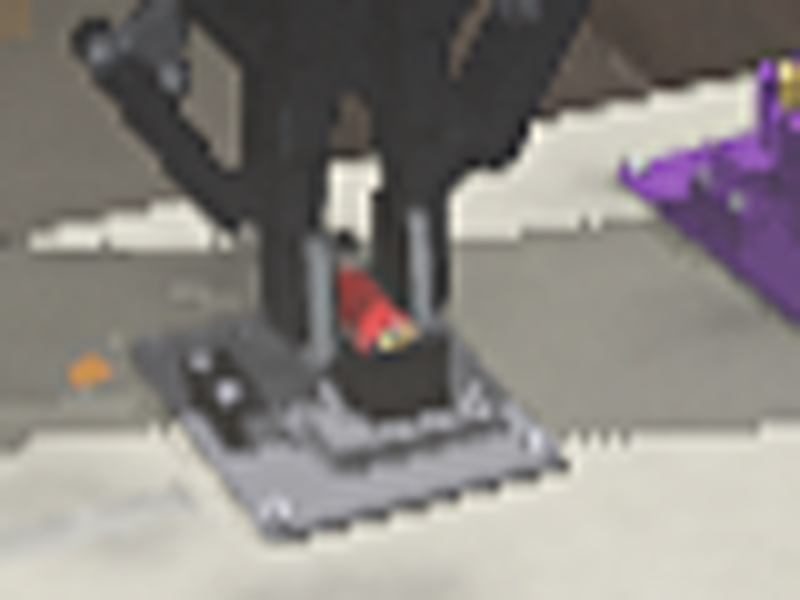

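Emit:
jog_arm:
  steps:
    - {"dx":0.015,"dy":0,"dz":0,"twist":0}
    - {"dx":0.015,"dy":0,"dz":0,"twist":0}
    - {"dx":0.015,"dy":0,"dz":0,"twist":0}
    - {"dx":0.015,"dy":0,"dz":0,"twist":0}
  gripper: 240
  newtons: 25

```text
t: 14.98
tool_pos: [0.4575, -0.0585, 0.0201]
tool_rot: [2.208, 2.228, -0.007]
contact_force: [-3.9, 0.2, 5.8]
opening: 0.0184
```

Emit:
jog_arm:
  steps:
    - {"dx":0,"dy":0,"dz":0.04,"twist":0}
    - {"dx":0,"dy":0,"dz":0.1,"twist":0}
    - {"dx":0,"dy":0,"dz":0.2,"twist":0}
    - {"dx":0,"dy":0,"dz":0.35,"twist":0}
    - {"dx":0,"dy":0,"dz":0.5,"twist":0}

```text
t: 15.6
tool_pos: [0.458, -0.0587, 0.0513]
tool_rot: [2.207, 2.227, -0.006]
contact_force: [0.2, -0.1, -0.1]
opening: 0.0152
```

Run:
```python
from h import *
st();grab('scene','s14'); crop('s14',230,165,310,225,10)
```

```text
15.6 [ 0.458  -0.0587  0.0513] yaw 0.5 tilt [ 0.0018 -0.0068] F [ 0.18 -0.1  -0.14] T [ 0.04 -0.03 -0.02] op 0.0152 q6 -0.29
```

View pics/s14_c230_165.png

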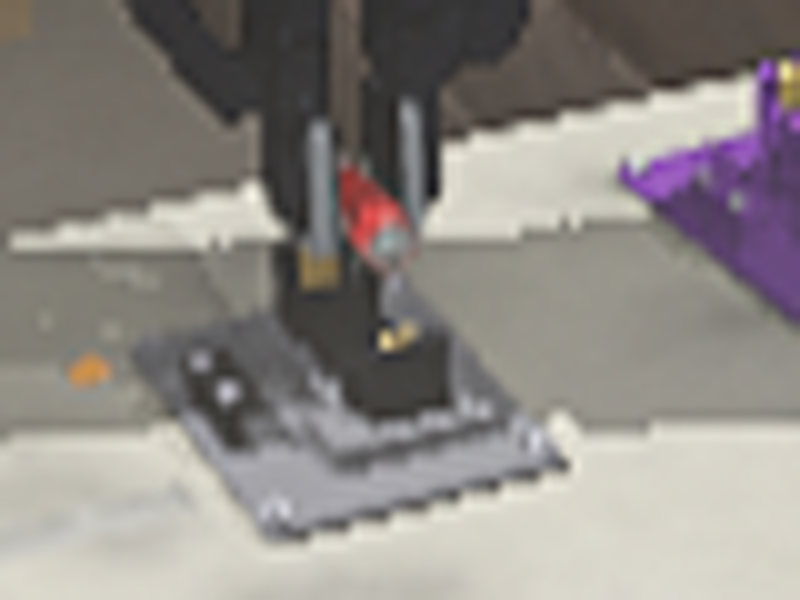

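Emit:
jog_arm:
  steps:
    - {"dx":0,"dy":0,"dz":0.4,"twist":0}
    - {"dx":0.1,"dy":-0.1,"dz":0.9,"twist":-0.1}
    - {"dx":0.5,"dy":-0.4,"dz":1.2,"twist":-0.2}
    - {"dx":1.0,"dy":-0.8,"dz":1.3,"twist":-0.3}
    - {"dx":1.6,"dy":-1.28,"dz":1.3,"twist":-0.4}

```text
t: 16.27
tool_pos: [0.5565, -0.1365, 0.1324]
tool_rot: [2.281, 2.145, -0.002]
contact_force: [-0.7, 0.0, -0.3]
opening: 0.0158
```

Emit:
jog_arm:
  steps:
    - {"dx":0.5,"dy":-0.4,"dz":0,"twist":-0.1}
    - {"dx":1.0,"dy":-0.8,"dz":0,"twist":-0.2}
    - {"dx":1.3,"dy":-1.05,"dz":0,"twist":-0.3}
    - {"dx":1.35,"dy":-1.08,"dz":0,"twist":-0.3}
    - {"dx":1.35,"dy":-1.08,"dz":0,"twist":-0.3}

```text
t: 16.9
tool_pos: [0.6372, -0.2009, 0.1324]
tool_rot: [2.336, 2.086, -0.003]
contact_force: [-0.2, 0.4, -0.8]
opening: 0.0157
```

Run:
```python
from h import *
st();grab('scene','s15'); crop('s15',260,120,420,240,5);grab('top','t15');crop('t15',270,90,430,210,5);st()
```

```text
16.9 [ 0.6372 -0.2009  0.1324] yaw -6.48 tilt [ 0.0054 -0.0087] F [-0.2   0.39 -0.8 ] T [ 0.02 -0.01 -0.01] op 0.0157 q6 -0.3
17.0 [ 0.6369 -0.2006  0.1324] yaw -6.46 tilt [ 0.0053 -0.0087] F [-0.64 -0.22  0.73] T [-0.04  0.01 -0.01] op 0.0156 q6 -0.3
```

View pics/s15_c260_120.png

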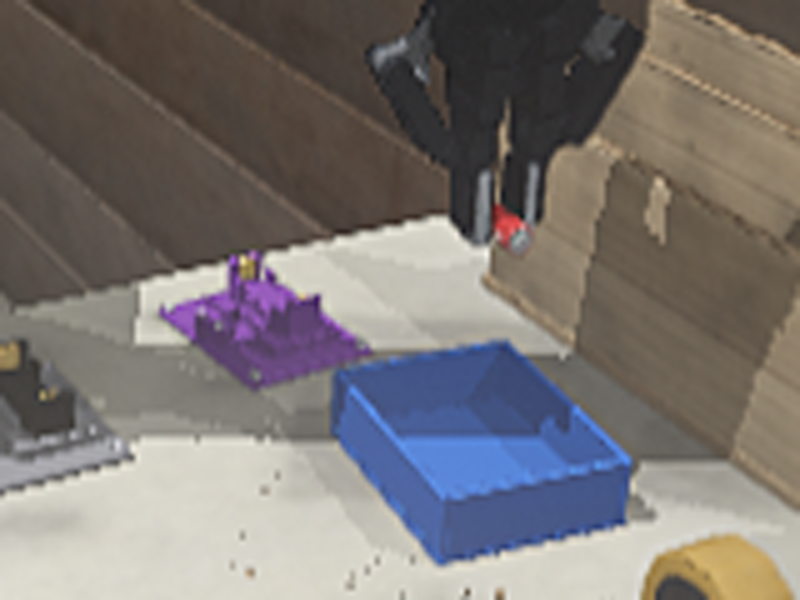

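View pics/t15.png

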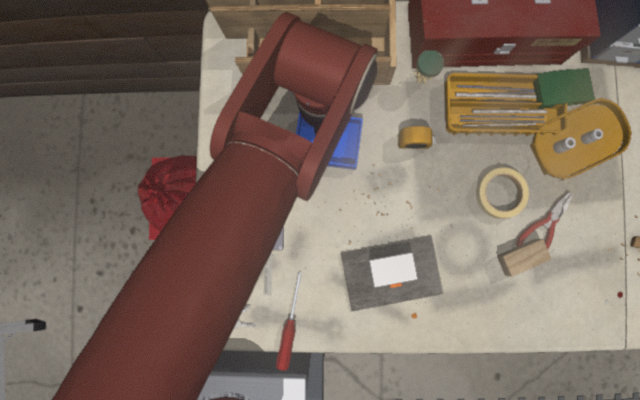

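Emit:
jog_arm:
  steps:
    - {"dx":-0.03,"dy":0,"dz":-0.5,"twist":0}
    - {"dx":-0.03,"dy":0,"dz":-1.0,"twist":0}
    - {"dx":-0.03,"dy":0,"dz":-1.5,"twist":0}
    - {"dx":-0.03,"dy":0,"dz":-1.85,"twist":0}
    - {"dx":-0.03,"dy":0,"dz":-1.95,"twist":0}

```text
t: 17.62
tool_pos: [0.6339, -0.1998, 0.0138]
tool_rot: [2.337, 2.088, -0.005]
contact_force: [-0.2, 0.0, -0.6]
opening: 0.0159
```

Emit:
jog_arm:
  steps:
    - {"dx":0,"dy":0,"dz":0,"twist":0}
    - {"dx":0,"dy":0,"dz":0,"twist":0}

```text
t: 17.88
tool_pos: [0.6347, -0.2001, 0.0152]
tool_rot: [2.336, 2.087, -0.003]
contact_force: [0.2, 0.1, -0.3]
opening: 0.0152
```

Run:
```python
from h import *
st();grab('scene','s16'); crop('s16',300,160,410,242,7);st()
```

```text
17.88 [ 0.6347 -0.2001  0.0152] yaw -6.44 tilt [ 0.0048 -0.0084] F [ 0.24  0.09 -0.26] T [ 0.02 -0.    0.  ] op 0.0152 q6 -0.3
17.93 [ 0.6348 -0.2001  0.0153] yaw -6.45 tilt [ 0.0049 -0.0085] F [ 0.78 -0.59 -0.53] T [0.04 0.04 0.01] op 0.0158 q6 -0.3
```

View pics/s16_c300_160.png

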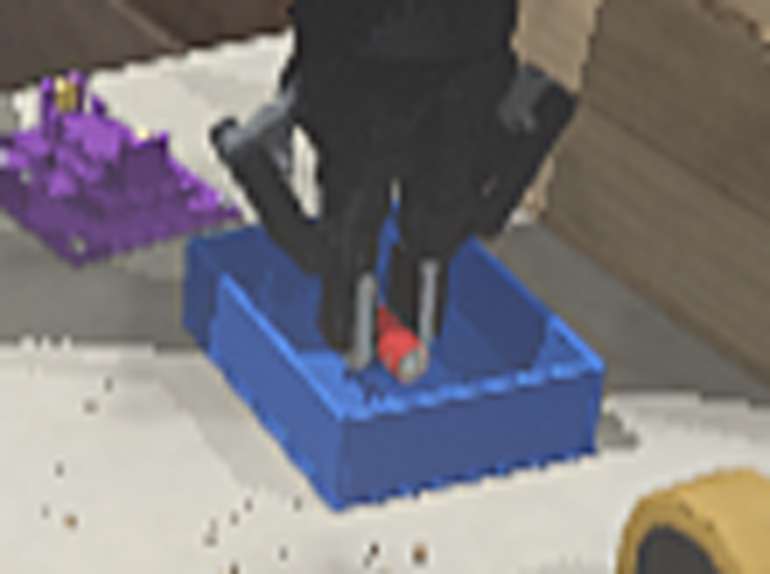

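Emit:
jog_arm:
  steps:
    - {"dx":0,"dy":0,"dz":-0.05,"twist":0}
    - {"dx":0,"dy":0,"dz":-0.1,"twist":0}
    - {"dx":0,"dy":0,"dz":-0.12,"twist":0}

```text
t: 18.3
tool_pos: [0.6346, -0.2001, 0.0078]
tool_rot: [2.336, 2.087, -0.003]
contact_force: [-0.6, -1.3, -0.1]
opening: 0.016
```

Emit:
jog_arm:
  steps:
    - {"dx":0,"dy":0,"dz":0,"twist":0}
    - {"dx":0,"dy":0,"dz":0,"twist":0}
    - {"dx":0,"dy":0,"dz":0,"twist":0}
  gripper: 165

```text
t: 18.68
tool_pos: [0.6347, -0.2001, 0.0079]
tool_rot: [2.336, 2.087, -0.003]
contact_force: [0.7, 0.8, -0.9]
opening: 0.03
```

Emit:
jog_arm:
  steps:
    - {"dx":0,"dy":0,"dz":0.15,"twist":0}
    - {"dx":0,"dy":0,"dz":0.5,"twist":0}
    - {"dx":0,"dy":0,"dz":1.0,"twist":0}
    - {"dx":0,"dy":0,"dz":1.6,"twist":0}
    - {"dx":0,"dy":0,"dz":2.2,"twist":0}

```text
t: 19.3
tool_pos: [0.6352, -0.2003, 0.1432]
tool_rot: [2.334, 2.085, -0.002]
contact_force: [-0.2, 0.6, -0.0]
opening: 0.0299
```

Run:
```python
from h import *
st();im=grab('scene','s17'); crop('s17',300,160,410,242,7)
W=cloud(im);f=im['frame'].astype(int)
r=(f[...,0]>f[...,1]+60)&(f[...,0]>f[...,2]+60)&(abs(W[...,0]-.635)<.05)&(abs(W[...,1]+.2)<.06)&(W[...,2]<.05)
print(r.sum(),np.median(W[r],0))
```

```text
19.3 [ 0.6352 -0.2003  0.1432] yaw -6.44 tilt [ 0.0069 -0.0093] F [-0.21  0.61 -0.03] T [-0.03 -0.04 -0.  ] op 0.0299 q6 -0.3
42 [ 0.62928373 -0.20725261  0.01825236]
```

View pics/s17_c300_160.png

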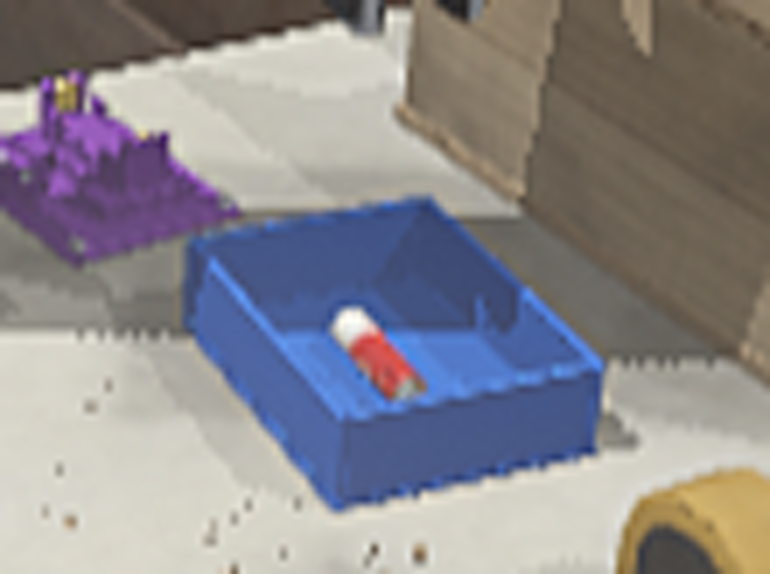

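Emit:
jog_arm:
  steps:
    - {"dx":0,"dy":0,"dz":0.5,"twist":0}
    - {"dx":0,"dy":0,"dz":0.5,"twist":0}
    - {"dx":0,"dy":0,"dz":0.5,"twist":0}
    - {"dx":0,"dy":0,"dz":0.5,"twist":0}
    - {"dx":0,"dy":0,"dz":0.5,"twist":0}

```text
t: 19.98
tool_pos: [0.6375, -0.2012, 0.1783]
tool_rot: [2.329, 2.081, 0.003]
contact_force: [-0.4, -0.2, -0.6]
opening: 0.03
```

Run:
```python
from h import *
st();im=grab('scene','s18')
W=cloud(im);f=im['frame'].astype(int)
r=(f[...,0]>f[...,1]+60)&(f[...,0]>f[...,2]+60)&(abs(W[...,0]-.635)<.05)&(abs(W[...,1]+.2)<.06)&(W[...,2]<.05)
print(r.sum(),np.median(W[r],0))
```

```text
19.98 [ 0.6375 -0.2012  0.1783] yaw -6.44 tilt [ 0.0133 -0.0121] F [-0.42 -0.17 -0.59] T [-0.    0.03  0.03] op 0.03 q6 -0.3
43 [ 0.62884111 -0.20824815  0.0185556 ]
```

View pics/s18.png

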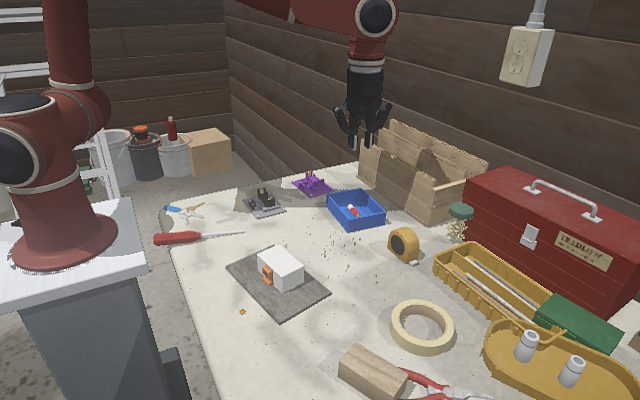

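The picture shows the cover upright near the middle of the slate (280,267), the battery in the bin (353,211) and the tape measure unmoved (404,243). The arm is clear of everything, so I'm handing the job in.

```bash
python3 -c "
from station import ctrl
print(ctrl.finish_job())"
```

```text
the job is handed in; nothing more can be done
None
```

I took the cover off the battery box, set it down on the slate, put the battery in the blue bin, and handed the job in at about 20 s. The hand-in gives no verdict, so the results below are my own last checks.

- **Cover off:** I squeezed the tab in by about 6.8 mm, which works out to roughly 14 N from the spring figures given. The finger force on the tab was not measured directly. I then lifted the cover straight up, and the force readings during the lift showed little more than its own weight, so I saw no sign of the hook catching.
- **Cover on the slate:** I lowered it until it pressed with about 5 N, then let go. Depth measurement puts the middle of its top within about 5 mm of the slate's middle. It stands upright with the open side down.
- **Battery:** I gripped it across its middle, lifted it out and let it go low inside the bin. Two pictures 0.7 s apart show it lying still, with its visible surface about 18 mm above the table and its position well inside the bin.
- **Everything else:** In the last picture the tape measure had not visibly moved, and the arm was clear of everything.

One disagreement: the two cameras differed by about 3 mm on where the box is in x. I settled that from the contact forces while gripping.

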